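Click the press spout down, then hold the self-closing lid half open

ROBOT

A 6-joint arm with a two-finger parallel gripper is mounted at the origin on the work surface. World frame = base frame: x ahead of the robot, y to its left, z up, the work surface at z = 0. Lengths are in mm, angles in degrees, forces in N, time in s.
With the tool pointing down it reaches from about 350 to 850 mm from the base axis. Payload 8.1 kg.
Tool frame: the origin (TCP) lies at the very end of the fingers, on their centre line; the grasp point (between the pads) lies 19 mm behind it (tcp_to_grasp is the distance from the TCP to the grasp point, in mm); z points along the fingers, x is the direction in which the jaws open and shut, and the axes are right-handed (so a half turn about z gives the same grasp; the last joint's range is limited). The gripper opens to 85 mm and grips with 20 to 120 N. Pads are 22 mm wide; open, the fingers measure 114 mm over their backs; the gripper's body (76 mm by 85 mm) begins 54 mm behind the grasp point. The pads swing forward as they close: fully open they stand 13 mm farther back than shut.
Start: joints at [-75.252, 7.471, 85.268, -0, 87.261, -4.893], TCP at [201.695, -565.088, 231.292] pointing down, gripper open.
Joint ranges: [-169.43, 169.43], [-51.17, 129.36], [1.28, 143.12], [-76.62, 256.62], [0, 156.53], [-152.29, 152.29]. Speed limits (degrees/s): [136.94, 136.94, 159.86, 180, 180, 180].

INTERFACE

Orientations are given as [roll, pitch, yaw] about the fixed x, y, z axes, in that order (R = Rz(yaw) Ry(pitch) Rx(roll)).
In Python, from bench import * gives the robot as it stands. The module is installed in compiled form; this text tells all that it offers.
- The arm moves only by the tool apply_moves, never from a script. Its argument "targets" is text: rows parted by semicolons, each of 7 numbers parted by spaces: the turn, a rotation vector about the tool's x, y, z in rad, then the shift along the tool's x, y, z in cm, then the finger opening in cm, from 0 to 8.54. A call has exactly 5 rows; each row is the pose to reach, as a shift and turn from the pose commanded when the call began, along the tool's axes at that moment; what a row does not reach only later rows make up. A row lasts 1/10 s, in which the tool goes at most 50 mm and 8.59 degrees, less where a joint would pass 70% of its speed; a pose out of reach is approached as far as the arm can. A call with a gripper value outside its range is refused whole. The fingers move at their own pace and stop on an object; "force" is the grip in N (left out, the last holds). Time passes only in rows, so rows that repeat a pose let the fingers close, or fill a call up. It gives the time, the measured TCP pose, the force and the opening at its end, in the units of the state.
- sense(): the state, without advancing time (a new reading comes with each control period).
- snapshot(name): name is "scene" or "top" or "wrist"; returns the picture (384x512x3 uint8, red, green, blue); there is no depth.
- camera_model(name): a dict with "fx", "fy", "cx", "cy" (pixels), "position" and "attitude" of the camera in the world; the wrist camera has in their place "T_tool_cam" (4x4, takes a point from camera to tool coordinates, whose origin is the TCP and whose axes are the tool frame's). Camera axes: x right, y up, looking along -z (the intrinsics and any distortion apply to the point x, -y, -z); pixel columns grow to the right and rows downward; lengths in mm; the calibration is good to about 2 mm. A picture is of the moment at which its call begins: read the wrist's pose just before it. camera_model takes no time and is no camera call.
- hand_in(): hands the job in, once; it reports no verdict.
Trained networks look in the newest picture that a camera, given by its name, has taken for a name from the list of things; names that differ only in an ending like _2 or _b are one class to them, and where a whole thing is asked for, a point or a joint stands for the part that bears it (a point fixed in the world has none). Each returns a list of dicts, best first, with "confidence" (0 to 1); they miss things now and then, are a little off and sometimes report something else, mostly with a low value. They report only what shows in the picture. A call takes as long as a camera call.
- recognise(camera, query): "at" ([row, column] in pixels, amid what is visible of it).
- place_of(camera, query): "at" ([row, column] in pixels: a listed point, or the origin of a listed thing).
The state is a dict: "time": time; "joint_pos": joint angles; "qd": joint speeds; "joint_efforts": joint torques, N m; "tool_pos": TCP position; "tcp_rot": TCP orientation; "ft_force": force on the tool from outside, world axes, zero at the start; "wrist_torque": the same for the moment, N m; "finger_gap": finger opening in mm.
Only numpy, scipy, OpenCV 4.12 (cv2) and the standard library are available. Lean on these libraries where they do the work, as an engineer would, in place of code of your own. Each camera call takes 0.05 s, during which the arm holds its last target. There are 200 camera calls.

TASK

Get the citrus press ready for the next orange half: push its tipped-up spout down until it clicks and stays in the pouring position over the jug, and let go of it. Then take the clear lid by its bridge handle, raise it to about 50 degrees open (never beyond 65, or it drips down the back) and hold it steady there for at least three seconds while I reach in. The lid shuts by itself when let go, so finish still holding it open at that angle, and leave the jug, hand squeezer, spatula, saucer and the orange half on it standing where they are.

Things in the scene. Friction and masses are not known exactly. Their poses are not given: they have to be found in the camera images.
- press: Electric citrus press, cream, round, fixed on the counter: base 148 mm across, 113 mm high; above it the juice bowl, 160 mm across, rim at 163 mm, with orange sieve and ribbed cone. Origin: centre of its underside. Own x points from its front (spout and jug) to its back (lid hinge), z up. Its front faces the robot, turned up to 0.35 rad either way.
- spout (a joint): Tilting spout, 52 x 30 x 14 mm, cream with an orange thumb pad; hinge parallel to the press's y, 82 mm in front of the press axis, 121 mm up. 0 = tipped up 0.55 rad above level (start), 0.70 = end stop, 0.15 rad below level (pouring). A detent holds it at both ends: about 6 N down on the pad at most; past 0.35 it snaps down by itself and stays unless lifted with some 4 N.
- spout_pad (a point): Centre of the top of the orange pad (22 x 26 mm), 41 mm from the spout's hinge; push down here. At the start 150 mm above the counter and 111 mm in front of the press axis, facing 0.55 rad off vertical towards the press; clicked down, about 125 mm up and 123 mm in front. The jug's rim is 90 mm up, right under the spout.
- lid (a joint): Clear domed lid of the press, 166 mm across, 46 mm high, hinged at the back. Value = opening angle in rad: 0 shut (start), 0.87 is 50 degrees, stop at 1.4. Opening raises its front, up and back about the hinge. A light spring and its weight pull it shut from every angle (2 to 4 N at the handle); about 220 g with the handle.
- lid_hinge (a point): Point on the hinge axis of the lid, at its middle: 88 mm behind the press axis and 166 mm above the counter. The hinge axis is parallel to the press's y axis.
- lid_handle (a point): Steel bridge handle on the lid: round bar 12 mm thick, parallel to the press's y, on two end posts 86 mm apart (72 mm clear between), 36 mm above the lid's flat top. Origin: middle of the bar, 140 mm from the hinge axis; lid shut: 25 mm in front of the press axis, 248 mm up; at 50 degrees: 78 mm behind it, 305 mm up. Axes as the press's when shut. The bar can turn between the fingers.
- jug: Short clear glass jug, 78 mm across, 90 mm high, handle on one side (reaches 69 mm from its axis), 0.3 kg, standing under the spout, its axis about 125 mm in front of the press axis. Origin: centre of its underside. To be left alone.
- squeezer: Folded aluminium hand squeezer, 222 mm long, 74 mm wide, 48 mm high, lying beside the press with its handles towards -x of its own frame. Origin: about the middle of its length, on the counter. To be left alone.
- spatula: Yellow silicone spatula, 255 mm long, 52 mm wide, 13 mm high, lying beside the press. Origin: about its middle, on the counter. To be left alone.
- saucer: Orange ceramic saucer, 144 mm across, 18 mm high, on the counter behind the press, towards the tiled upstand. Origin: centre of its underside. To be left alone.
- orange_half: Orange half, 72 mm across and 35 mm high, lying cut side down in the saucer. Origin: centre of the cut face. To be left alone.

How it is judged (in metres and radians):
On the way, in this order (a step that is already met when the one before it is completed fails the run):
1. the spout has clicked down and is let go, with the lid still shut (value of joint spout above 0.66 rad and contact force between each of the arm, the fingers and spout below 0.1 N and value of joint lid below 0.1 rad), for 0.2 s.
2. the lid is held by its handle between 43 and 57 degrees open for 2.5 s (value of joint lid between 0.75 and 1 rad and contact force between the fingers and lid above 0.5 N and distance between the grasp point and lid_handle below 0.05 m), for 2.5 s.
At the end, for the whole second after the job is handed in: The fingers still hold the lid by its handle, at rest at 50 degrees open (43 to 57), the spout stays clicked down with nothing touching it, and the jug, squeezer, spatula, saucer and orange half are within 20 mm of where they stood, the jug upright (all of step 2 and velocity of joint lid between -0.1 and 0.1 rad/s and value of joint spout above 0.66 rad and contact force between anything else and spout below 0.1 N and distance of each of jug, squeezer, spatula, saucer, orange_half from where it was at the start of the episode below 0.02 m and angle between jug's own z axis and vertical below 0.15 rad); the arm keeps its last pose, push and grip.
It fails at once if the lid is swung beyond 66 degrees (value of joint lid above 1.15 rad).
It fails at once if the jug is tipped or pushed away (distance of jug from where it was at the start of the episode above 0.03 m or angle between jug's own z axis and vertical above 0.35 rad).
It fails at once if a bystander is pushed away (distance of any of squeezer, spatula, saucer, orange_half from where it was at the start of the episode above 0.03 m).
It also fails if it takes over 54 s, if anything falls off the work surface, if the arm or the gripper's body presses on something with over 40 N, if the wrist force passes 120 N, or if a joint passes its speed limit or range.

## Working session

There is one attempt and no reset: what is moved stays moved. The work goes in short steps, Python scripts to look and compute and a tool call to move; the robot and the scene stay as the last step left them, time stands still between calls to the robot, and variables do not carry over. Pictures are saved under pics/ and viewed, about 8 in all and at most 12, crops included, and the job is handed in when it is done.

Besides the shell and the picture viewer there is one more tool, called after "Request:" as name(argument=value, ...) on one line, values as JSON. apply_moves: Moves the arm, as the interface text tells. Its arguments: {"type":"object","properties":{"targets":{"type":"string"},"force":{"type":"number"}},"required":["targets"]}

```bash
mkdir -p pics
cat > h.py <<'E'
from bench import *
import numpy as np, cv2
from scipy.spatial.transform import Rotation as R
def look(*cams):
    for c in cams:
        im=snapshot(c); import time; cv2.imwrite(f'pics/{c}_{sense()["time"]:.2f}.png',cv2.cvtColor(im,cv2.COLOR_RGB2BGR))
E
python3 - <<'E'
from h import *
s=sense(); print(s)
for c in ["scene","top"]:
    print(camera_model(c))
    look(c)
    for q in ["press","spout_pad","lid_hinge","lid_handle","jug","squeezer","spatula","saucer"]:
        print(c,q,[(np.round(d["at"],1).tolist(),round(d["confidence"],2)) for d in place_of(c,q)[:2]])
print(camera_model("wrist"))
E
ls pics; python3 -c "
import cv2,glob,numpy as np
cv2.imwrite('pics/both.png',np.hstack([cv2.imread(f) for f in sorted(glob.glob('pics/*_*.png'))])[:, :])"
```

```text
{'time': 0.0, 'joint_pos': array([-7.52540394e+01,  7.51403003e+00,  8.53306594e+01,  1.24895112e-03,
        8.72621188e+01, -4.89319633e+00]), 'qd': array([-0.15131197, -0.10477508, -0.02672218,  0.05311202, -0.04303457,
       -0.00167878]), 'joint_efforts': array([ 3.48803869e-04, -5.69390774e+01, -5.00551987e+01, -2.74285831e-04,
        1.47770788e-02,  2.64637328e-05]), 'tool_pos': array([ 201.54106309, -564.54254021,  230.24245291]), 'tcp_rot': array([-1.79989647e+02,  1.06312585e-01, -7.03608943e+01]), 'ft_force': array([-0.51195226, -0.34820679, -0.17144986]), 'wrist_torque': array([-0.04458848, -0.04542371, -0.02362352]), 'finger_gap': 85.39859175597479}
{'fx': 395.52576457902495, 'fy': 395.52576457902495, 'cx': 249.43469742186284, 'cy': 187.501743288817, 'position': array([1158.49399362, -372.16941186,  850.82472098]), 'attitude': array([45.28124594,  0.2983138 , 49.29479366])}
scene press [([222.1, 228.8], 0.73)]
scene spout_pad []
scene lid_hinge [([201.1, 243.6], 0.63)]
scene lid_handle [([145.2, 224.2], 0.62)]
scene jug []
scene squeezer [([241.1, 166.6], 0.74)]
scene
[... 430 characters left out ...]
[226.9, 256.3], 0.7)]
top jug [([251.1, 245.8], 0.95), ([175.6, 262.3], 0.19)]
top squeezer [([226.7, 315.2], 0.78), ([132.9, 264.9], 0.25)]
top spatula [([181.4, 170.2], 0.56)]
top saucer [([130.3, 260.8], 0.76)]
{'fx': 308.3810092089492, 'fy': 308.3810092089492, 'cx': 251.25371922595622, 'cy': 194.59181601008336, 'T_tool_cam': array([[ 9.99999796e-01,  4.75138671e-04,  4.27666051e-04,
         7.31356718e-01],
       [ 5.81576314e-04, -9.53912955e-01, -3.00082883e-01,
        -7.76212219e+01],
       [ 2.65375203e-04,  3.00083071e-01, -9.53913036e-01,
        -1.42005554e+02],
       [ 0.00000000e+00,  0.00000000e+00,  0.00000000e+00,
         1.00000000e+00]])}
scene_0.05.png
top_0.50.png
```

View pics/top_0.50.png

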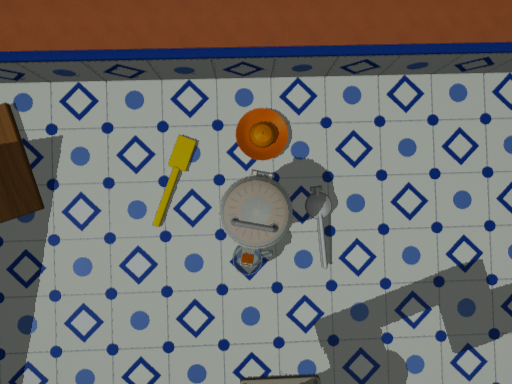

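View pics/scene_0.05.png

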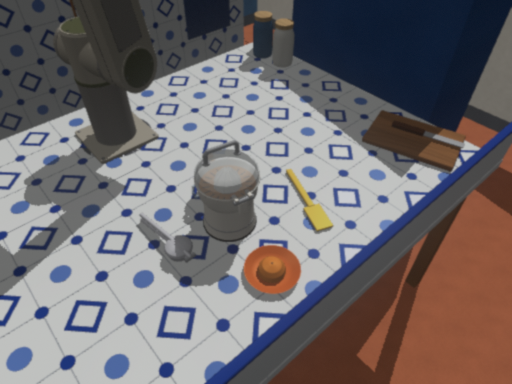

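```bash
cat >> h.py <<'E'
def proj(cam,P):
    m=camera_model(cam); r=R.from_euler('xyz',m['attitude'],degrees=True)
    p=r.inv().apply(np.atleast_2d(P)-m['position'])
    return np.c_[m['cy']+m['fy']*(-p[:,1])/(-p[:,2]), m['cx']+m['fx']*p[:,0]/(-p[:,2])]
def pt(pose,L):  # press frame -> world, pose x,y,yaw(rad)
    return R.from_euler('z',pose[2]).apply(np.atleast_2d(L))+[pose[0],pose[1],0]
E
python3 - <<'E'
from h import *
from scipy.optimize import least_squares
obs=[("top",(-111,0,150),(257.1,246.9)),("top",(88,0,166),(173.9,263.3)),("top",(-25,0,248),(226.9,256.3)),("top",(-125,0,0),(251.1,245.8)),
("scene",(0,0,0),(222.1,228.8)),("scene",(88,0,166),(201.1,243.6)),("scene",(-25,0,248),(145.2,224.2))]
f=lambda x:np.concatenate([proj(c,pt(x,L))[0]-o for c,L,o in obs])
r=least_squares(f,[600,50,0],loss='soft_l1',x_scale=[100,100,.1]); print(r.x, r.fun.reshape(-1,2).round(1))
# jug handle etc
E
```

```text
[ 5.70112288e+02  5.46876194e+01 -2.21466006e-01] [[ 0.5 -0. ]
 [-0.9  0.2]
 [-2.  -1.5]
 [ 1.5  0.1]
 [-0.8  0.9]
 [-0.3 -0.6]
 [ 2.3 -3.2]]
```

```bash
cat >> h.py <<'E'
def plan(xyz,tilt,yawdeg,n=None):
    s=sense(); Rc=R.from_euler('xyz',s['tcp_rot'],degrees=True)
    Rt=R.from_euler('z',yawdeg,degrees=True)*R.from_euler('y',-tilt,degrees=True)*R.from_euler('x',180,degrees=True)
    print('t',round(s['time'],2),'pos',s['tool_pos'].round(1),'rot',s['tcp_rot'].round(1),'gap',round(s['finger_gap'],1),'F',s['ft_force'].round(1))
    print('turn',(Rc.inv()*Rt).as_rotvec().round(3),'shift cm',(Rc.inv().apply(np.array(xyz)-s['tool_pos'])/10).round(2))
E
python3 - <<'E'
from h import *
P=[570.1,54.7,-.2215]
print(pt(P,[(-140,0,300),(-113,0,200),(-25,0,248)]).round(1))
plan(pt(P,(-140,0,300))[0],0,-12.7)
E
```

```text
[[433.5  85.5 300. ]
 [459.9  79.5 200. ]
 [545.7  60.2 248. ]]
t 0.9 pos [ 201.7 -565.1  231.3] rot [-180.    -0.   -70.4] gap 85.5 F [-0.3  0.6 -0.1]
turn [ 0.    -0.    -1.006] shift cm [-53.48 -43.7   -6.87]
```

Request:
apply_moves(targets="0 0 0 -3.8 -3.1 -0.6 0; 0 0 0 -7.6 -6.2 -1.2 0; 0 0 0 -11.4 -9.3 -1.8 0; 0 0 0 -15.2 -12.4 -2.4 0; 0 0 0 -19 -15.5 -3 0")

```text
time: 1.4
tool_pos: [284.1, -332.3, 261.5]
tcp_rot: [-180.0, -0.0, -70.4]
ft_force: [1.2, 0.4, 0.6]
finger_gap: 12.1
```

Request:
apply_moves(targets="0 0 0 -3.8 -3.1 -0.6 0; 0 0 0 -7.6 -6.2 -1.2 0; 0 0 0 -11.4 -9.3 -1.8 0; 0 0 0 -15.2 -12.4 -2.4 0; 0 0 0 -19 -15.5 -3 0")

```text
time: 1.9
tool_pos: [366.1, -101.2, 291.9]
tcp_rot: [-179.9, -0.1, -70.4]
ft_force: [0.8, 0.4, 0.5]
finger_gap: 0.0
```

Request:
apply_moves(targets="0 0 -0.14 -3.8 -3.1 -0.3 0; 0 0 -0.28 -7.6 -6.2 -0.6 0; 0 0 -0.42 -11.4 -9.3 -0.7 0; 0 0 -0.56 -15.2 -12.4 -0.7 0; 0 0 -0.7 -15.5 -12.7 -0.7 0")

```text
time: 2.4
tool_pos: [433.9, 90.6, 298.2]
tcp_rot: [-179.9, 0.0, -29.6]
ft_force: [-0.4, -0.5, -0.3]
finger_gap: -0.4
```

Run:
```python
from h import *
P=[570.1,54.7,-.2215]
plan(pt(P,(-140,0,300))[0],0,-12.7)
```

```text
t 2.4 pos [433.9  90.6 298.2] rot [-179.9    0.   -29.6] gap -0.4 F [-0.4 -0.5 -0.3]
turn [-0.002  0.001 -0.295] shift cm [ 0.22  0.47 -0.18]
```

Request:
apply_moves(targets="0 0 -0.14 0.1 0.2 -0.1 0; 0 0 -0.28 0.2 0.4 -0.2 0; 0 0 -0.295 0.2 0.5 -0.2 0; 0 0 -0.295 0.2 0.5 -0.2 0; 0 0 -0.295 0.2 0.5 -0.2 0")

```text
time: 2.9
tool_pos: [432.7, 80.2, 300.3]
tcp_rot: [-180.0, -0.0, -13.6]
ft_force: [0.1, -1.1, -1.2]
finger_gap: 0.2
```

```bash
cat >> h.py <<'E'
def wpix(P,s):
    m=camera_model('wrist'); T=m['T_tool_cam']; Rt=R.from_euler('xyz',s['tcp_rot'],degrees=True)
    q=Rt.inv().apply(np.atleast_2d(P)-s['tool_pos']); p=(q-T[:3,3])@T[:3,:3]
    return np.c_[m['cy']+m['fy']*(-p[:,1])/(-p[:,2]), m['cx']+m['fx']*p[:,0]/(-p[:,2])]
E
python3 - <<'E'
from h import *
from scipy.optimize import least_squares
s=sense(); im=snapshot('wrist'); print(s['tool_pos'],s['tcp_rot'])
L={"spout_pad":(-111,0,150),"lid_hinge":(88,0,166),"lid_handle":(-25,0,248),"press":(0,0,0),"jug":(-125,0,0)}
P=np.array([570.1,54.7,-.2215]); obs=[]
im=cv2.cvtColor(im,cv2.COLOR_RGB2BGR)
for q,l in L.items():
    d=place_of('wrist',q)[:2]; e=wpix(pt(P,l),s)[0]
    print(q,e.round(1),[(np.round(x['at'],1).tolist(),round(x['confidence'],2)) for x in d])
    if d and np.hypot(*(np.array(d[0]['at'])-e))<40: obs.append((l,d[0]['at'])); 
to=[("top",(-111,0,150),(257.1,246.9)),("top",(88,0,166),(173.9,263.3)),("top",(-25,0,248),(226.9,256.3)),("scene",(88,0,166),(201.1,243.6))]
f=lambda x:np.concatenate([wpix(pt(x,l),s)[0]-o for l,o in obs]+[proj(c,pt(x,l))[0]-o for c,l,o in to])
r=least_squares(f,P,loss='soft_l1',x_scale=[100,100,.1]); print(r.x,r.fun.reshape(-1,2).round(1))
for l in [(-111,0,150),(-25,0,248),(-25,36,248),(-25,-36,248),(88,0,166)]:
    a,b=wpix(pt(r.x,l),s)[0]; cv2.drawMarker(im,(int(b),int(a)),(0,255,0),0,8,1)
cv2.imwrite('pics/w1.png',im)
E
```

```text
[432.65384715  80.21995652 300.33241792] [-1.79992104e+02 -1.08202628e-02 -1.35592872e+01]
spout_pad [174.  279.5] [([176.2, 275.6], 0.74)]
lid_hinge [174.8 497.3] [([261.8, 327.4], 0.45)]
lid_handle [206.6 421. ] [([206.2, 421.8], 0.93)]
press [148.2 347.8] []
jug [149.5 260.7] [([152.4, 258.9], 0.64)]
[ 5.68900050e+02  5.50931681e+01 -2.01987197e-01] [[-0.1  2.6]
 [ 0.9 -2.8]
 [-1.2  0.9]
 [ 1.2  0.7]
 [-0.5 -0.7]
 [-1.4 -1.4]
 [-0.9 -0.1]]
```

View pics/w1.png

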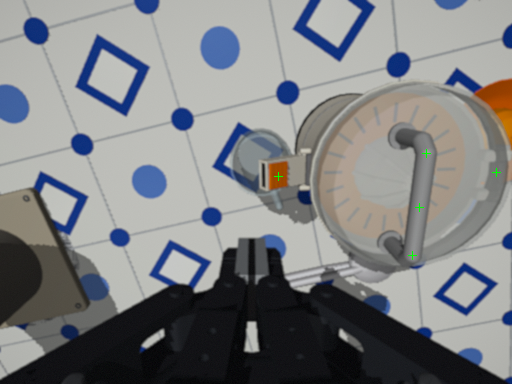

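Run:
```python
from h import *
P=[568.9,55.1,-.202]
plan(pt(P,(-114,0,180))[0],20,-11.6)
```

```text
t 3.2 pos [432.6  80.3 300.3] rot [-180.     0.   -13.4] gap -0.2 F [-0.5  0.3 -0. ]
turn [ 0.005  0.349 -0.031] shift cm [ 2.44 -0.34 12.03]
```

Request:
apply_moves(targets="0 0.12 -0.01 0.8 -0.1 3 0; 0 0.24 -0.02 1.6 -0.2 6 0; 0 0.349 -0.031 2.4 -0.3 9 0; 0 0.349 -0.031 2.4 -0.3 12 0; 0 0.349 -0.031 2.4 -0.3 12 0")

```text
time: 3.7
tool_pos: [453.1, 77.6, 174.9]
tcp_rot: [179.5, -19.6, -11.4]
ft_force: [0.5, -0.0, -0.5]
finger_gap: 0.0
```

Run:
```python
from h import *
P=[568.9,55.1,-.202]
for z in (150,130,120): plan(pt(P,(-115,0,z))[0],20,-11.6)
s=sense(); im=snapshot('wrist'); print(place_of('wrist','spout_pad'), wpix(pt(P,(-111,0,150)),s))
cv2.imwrite('pics/w2.png',cv2.cvtColor(im,cv2.COLOR_RGB2BGR))
```

```text
t 3.7 pos [453.1  77.6 174.9] rot [179.5 -19.6 -11.4] gap 0.0 F [ 0.5 -0.  -0.5]
turn [0.007 0.008 0.003] shift cm [-0.56 -0.14  2.44]
t 3.7 pos [453.1  77.6 174.9] rot [179.5 -19.6 -11.4] gap 0.0 F [ 0.5 -0.  -0.5]
turn [0.007 0.008 0.003] shift cm [-1.23 -0.16  4.33]
t 3.7 pos [453.1  77.6 174.9] rot [179.5 -19.6 -11.4] gap 0.0 F [ 0.5 -0.  -0.5]
turn [0.007 0.008 0.003] shift cm [-1.56 -0.16  5.27]
[{'at': [231.4, 241.1], 'confidence': 0.56}] [[230.91962219 246.77903028]]
```

View pics/w2.png

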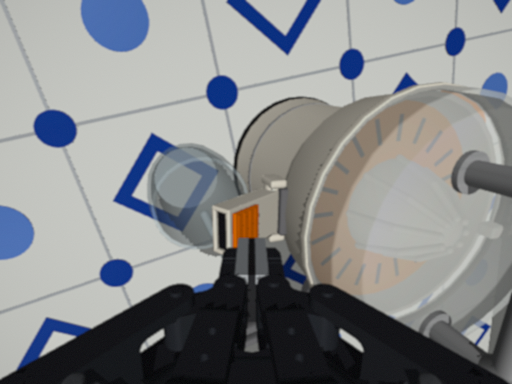

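Request:
apply_moves(targets="0 0 0 -0.4 -0.1 1.2; 0 0 0 -0.6 -0.1 2 0")

```text
schema error: expected 7 numbers
```

Request:
apply_moves(targets="0 0 0 -0.4 -0.1 1.2 0; 0 0 0 -0.6 -0.1 2 0; 0 0 0 -0.9 -0.1 2.8 0; 0 0 0 -1.1 -0.1 3.4 0; 0 0 0 -1.3 -0.1 4 0")

```text
time: 4.3
tool_pos: [458.4, 78.1, 137.8]
tcp_rot: [179.7, -20.0, -11.5]
ft_force: [0.6, 0.0, -0.3]
finger_gap: -0.2
```

Run:
```python
from h import *
s=sense(); im=snapshot('wrist'); print(s['ft_force'])
P=[568.9,55.1,-.202]
print(place_of('wrist','spout_pad'), wpix(pt(P,[(-111,0,150),(-123,0,125)]),s))
cv2.imwrite('pics/w3.png',cv2.cvtColor(im,cv2.COLOR_RGB2BGR))
```

```text
[ 0.59451285  0.04727444 -0.33294275]
[{'at': [253.6, 232.9], 'confidence': 0.71}] [[265.91028967 261.89085112]
 [247.00555693 223.98628269]]
```

View pics/w3.png

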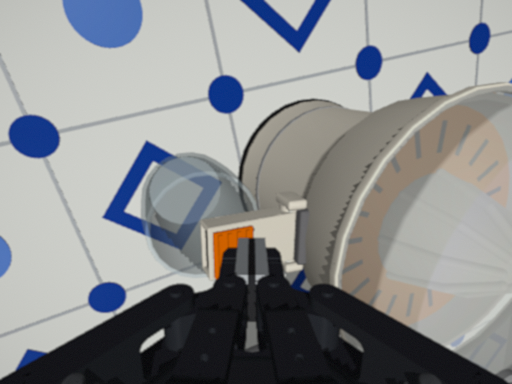

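Request:
apply_moves(targets="0 0 0 -0.1 0 0.3 0; 0 0 0 -0.2 0 0.6 0; 0 0 0 -0.3 0 0.8 0; 0 0 0 -0.35 0 1 0; 0 0 0 -0.35 0 1.05 0")

```text
time: 4.9
tool_pos: [458.6, 78.1, 127.6]
tcp_rot: [179.7, -20.0, -11.5]
ft_force: [-8.0, 0.3, 9.2]
finger_gap: 0.1
```

Request:
apply_moves(targets="0 0 0 0 0 -1 0; 0 0 0 0.3 0 -3 0; 0 0 0 1.4 0 -6.5 0; 0 0 0 3 0 -11 0; 0 0 0 4.5 0 -15.5 0")

```text
time: 5.4
tool_pos: [447.5, 81.1, 290.1]
tcp_rot: [179.7, -20.0, -11.5]
ft_force: [1.0, 0.4, -0.1]
finger_gap: 0.1
```

Run:
```python
from h import *
s=sense(); im=snapshot('wrist'); print(s['ft_force'])
P=[568.9,55.1,-.202]
print(place_of('wrist','spout_pad')[:1], place_of('wrist','lid_handle')[:1],wpix(pt(P,[(-111,0,150),(-123,0,125),(-25,0,248)]),s))
cv2.imwrite('pics/w4.png',cv2.cvtColor(im,cv2.COLOR_RGB2BGR))
plan(pt(P,(-25,0,300))[0],0,-11.6)
```

```text
[ 1.00028666  0.36199968 -0.08764493]
[{'at': [177.5, 194.2], 'confidence': 0.75}] [{'at': [206.0, 358.9], 'confidence': 0.95}] [[183.89514039 212.36706665]
 [178.57571523 194.77894286]
 [207.04517481 356.54469098]]
t 5.55 pos [450.1  81.5 294. ] rot [179.9 -20.5 -11.6] gap 0.1 F [-0.3 -0.2 -0.5]
turn [ 0.002 -0.357  0.   ] shift cm [9.27 0.2  2.82]
```

View pics/w4.png

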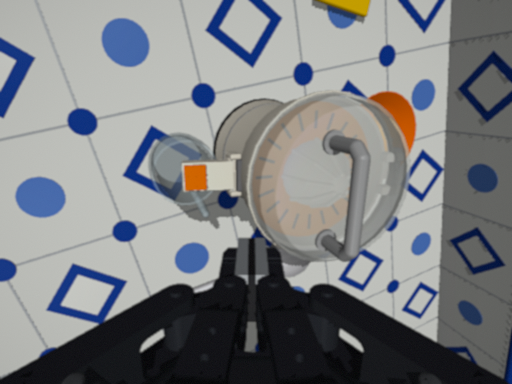

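Request:
apply_moves(targets="0 -0.1 0 1.9 0.05 0 2; 0 -0.2 0 3.8 0.1 0.5 5; 0 -0.3 0 5.7 0.2 1 8.5; 0 -0.357 0 7.6 0.2 2 8.5; 0 -0.357 0 9.3 0.2 2.8 8.5", force=40)

```text
time: 6.05
tool_pos: [543.7, 58.8, 291.4]
tcp_rot: [179.7, 0.8, -11.7]
ft_force: [0.2, 0.5, 0.2]
finger_gap: 72.4
```

Request:
apply_moves(targets="0 0 0 0 0 0 8.5; 0 0 0 0 0 0 8.5; 0 0 0 0 0 0 8.5; 0 0 0 0 0 0 8.5; 0 0 0 0 0 0 8.5")

```text
time: 6.55
tool_pos: [542.4, 59.9, 294.4]
tcp_rot: [179.7, 0.4, -11.6]
ft_force: [-1.1, -0.2, 0.4]
finger_gap: 84.8
```

Run:
```python
from h import *
s=sense(); im=snapshot('wrist')
P=[568.9,55.1,-.202]
print(place_of('wrist','lid_handle')[:1],wpix(pt(P,[(-25,0,248),(-23,0,248),(-25,10,248)]),s))
plan(pt(P,(-25,0,229))[0],0,-11.6)
im=cv2.cvtColor(im,cv2.COLOR_RGB2BGR)
cv2.imwrite('pics/w5.png',im)
```

```text
[] [[218.61471157 253.04705229]
 [218.62118762 256.09457227]
 [204.24750848 253.06339381]]
t 6.65 pos [542.5  59.9 294.2] rot [179.7   0.4 -11.6] gap 85.4 F [-0.3 -0.1 -0.3]
turn [0.005 0.007 0.   ] shift cm [ 0.22 -0.1   6.52]
```

View pics/w5.png

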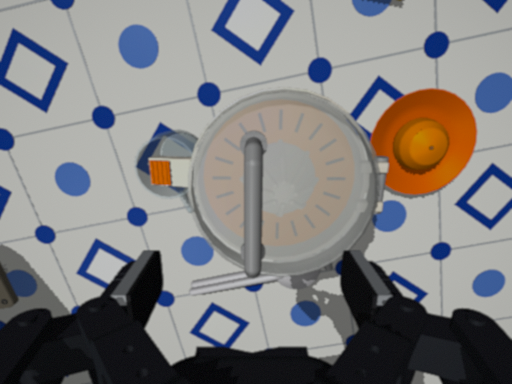

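Run:
```python
from h import *
s=sense(); P=[568.9,55.1,-.202]
print(wpix(pt(P,[(-25,43,248),(-25,49,248),(-25,-43,248),(-25,-49,248)]),s).round(1))
```

```text
[[153.5 252.8]
 [143.7 252.8]
 [275.8 252.7]
 [283.3 252.7]]
```

Request:
apply_moves(targets="0 0.007 0 0.1 -0.2 1.5 8.5; 0 0.007 0 0.2 -0.4 3 8.5; 0 0.007 0 0.2 -0.4 4.5 8.5; 0 0.007 0 0.2 -0.4 6 8.5; 0 0.007 0 0.2 -0.4 6.5 8.5")

```text
time: 7.15
tool_pos: [543.7, 62.8, 225.7]
tcp_rot: [179.6, 0.3, -11.6]
ft_force: [-0.3, 0.1, -0.3]
finger_gap: 84.9
```

Request:
apply_moves(targets="0 0 0 0 0 0 4; 0 0 0 0 0 0 2; 0 0 0 0 0 0 0; 0 0 0 0 0 0 0; 0 0 0 0 0 0 0", force=40)

```text
time: 7.65
tool_pos: [544.5, 63.1, 229.3]
tcp_rot: [179.7, 0.1, -11.6]
ft_force: [-40.0, 6.5, 25.5]
finger_gap: 12.0
```

Request:
apply_moves(targets="0 0 0 0 0 0 0; 0 0 0 0 0 0 0; 0 0 0 0 0 0 0; 0 0 0 0 0 0 0; 0 0 0 0 0 0 0")

```text
time: 8.15
tool_pos: [543.6, 63.2, 229.4]
tcp_rot: [179.7, 0.2, -11.6]
ft_force: [-10.6, 0.7, 6.9]
finger_gap: 10.4
```

Run:
```python
from h import *
s=sense(); P=[568.9,55.1,-.202]
plan(pt(P,(-25,0,229))[0],0,-11.6)
for t in range(5,51,5):
    a=np.deg2rad(t); x=-113*np.cos(a)+82*np.sin(a); z=113*np.sin(a)+82*np.cos(a)
    print(t,'tool shift cm x',round((x+113)/10,2),'z',round(-(z-82)/10,2))
```

```text
t 8.15 pos [543.6  63.2 229.4] rot [179.7   0.2 -11.6] gap 10.4 F [-10.6   0.7   6.9]
turn [0.006 0.004 0.   ] shift cm [0.14 0.29 0.04]
5 tool shift cm x 0.76 z -0.95
10 tool shift cm x 1.6 z -1.84
15 tool shift cm x 2.51 z -2.65
20 tool shift cm x 3.49 z -3.37
25 tool shift cm x 4.52 z -4.01
30 tool shift cm x 5.61 z -4.55
35 tool shift cm x 6.75 z -5.0
40 tool shift cm x 7.91 z -5.35
45 tool shift cm x 9.11 z -5.59
50 tool shift cm x 10.32 z -5.73
```

Request:
apply_moves(targets="0 0 0 0.3 0 -0.4 0; 0 0 0 0.75 0 -0.95 0; 0 0 0 1.15 0 -1.4 0; 0 0 0 1.6 0 -1.85 0; 0 0 0 2.05 0 -2.25 0")

```text
time: 8.65
tool_pos: [562.8, 59.2, 252.1]
tcp_rot: [179.7, 0.4, -11.6]
ft_force: [-18.6, 0.8, 12.7]
finger_gap: 10.5
```

```bash
cat >> h.py <<'E'
def lid(P=[568.9,55.1,-.202]):
    s=sense(); Rt=R.from_euler('xyz',s['tcp_rot'],degrees=True)
    g=s['tool_pos']-19*Rt.apply([0,0,1]); l=R.from_euler('z',-P[2]).apply(g-[P[0],P[1],0])
    v=l-[88,0,166]; print('t',round(s['time'],2),'grasp(press)',l.round(1),'r',round(np.hypot(v[0],v[2]),1),'lid deg',round(144.03-np.degrees(np.arctan2(v[2],v[0])),1),'gap',round(s['finger_gap'],1),'F',s['ft_force'].round(1))
E
python3 -c "
from h import *
lid()"
```

```text
t 8.65 grasp(press) [ -6.7   3.  271.1] r 141.5 lid deg 12.0 gap 10.5 F [-18.6   0.8  12.7]
```

Request:
apply_moves(targets="0 0 0 0.42 0 -0.48 0; 0 0 0 0.87 0 -0.89 0; 0 0 0 1.36 0 -1.24 0; 0 0 0 1.87 0 -1.57 0; 0 0 0 2.39 0 -1.88 0")

```text
time: 9.15
tool_pos: [587.4, 54.1, 271.4]
tcp_rot: [179.7, 0.2, -11.6]
ft_force: [-13.4, -0.2, 13.6]
finger_gap: 10.4
```

```bash
python3 -c "
from h import *
lid()"
```

```text
t 9.15 grasp(press) [ 18.4   2.9 290.4] r 142.5 lid deg 24.8 gap 10.4 F [-13.4  -0.2  13.6]
```

Request:
apply_moves(targets="0 0 0 0.52 0 -0.32 0; 0 0 0 1.06 0 -0.6 0; 0 0 0 1.62 0 -0.86 0; 0 0 0 2.19 0 -1.08 0; 0 0 0 2.77 0 -1.27 0")

```text
time: 9.65
tool_pos: [615.2, 48.3, 284.2]
tcp_rot: [179.7, 0.1, -11.6]
ft_force: [-7.2, -1.2, 7.7]
finger_gap: 10.5
```

Request:
apply_moves(targets="0 0 0 0.58 0 -0.18 0; 0 0 0 1.18 0 -0.33 0; 0 0 0 1.78 0 -0.45 0; 0 0 0 2.35 0 -0.53 0; 0 0 0 2.8 0 -0.58 0")

```text
time: 10.15
tool_pos: [642.9, 42.7, 289.5]
tcp_rot: [179.7, 0.1, -11.6]
ft_force: [-6.6, 0.1, 15.0]
finger_gap: 10.4
```

```bash
python3 -c "
from h import *
lid()
im=snapshot('wrist'); print(place_of('wrist','lid_handle')[:1])
look('scene'); print(place_of('scene','lid_handle')[:1], proj('scene',pt([568.9,55.1,-.202],(78,3,305))))
look('top')
a=cv2.imread('pics/scene_0.05.png');
import glob,os
f=sorted(glob.glob('pics/scene_*.png'),key=os.path.getmtime)[-1]; g=sorted(glob.glob('pics/top_*.png'),key=os.path.getmtime)[-1]
cv2.imwrite('pics/c.png',np.hstack([cv2.imread(f)[60:320,80:400],cv2.cvtColor(im,cv2.COLOR_RGB2BGR)[60:320,90:510]]))"
```

```text
t 10.15 grasp(press) [ 75.    2.8 308.5] r 143.1 lid deg 48.8 gap 10.4 F [-6.6  0.1 15. ]
[{'at': [272.1, 253.9], 'confidence': 0.59}]
[{'at': [151.7, 240.9], 'confidence': 0.55}] [[152.35990621 241.46361144]]
```

View pics/c.png

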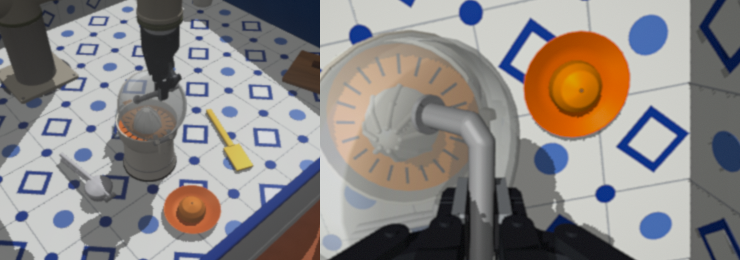

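Request:
apply_moves(targets="0 0 0 0 0 0 0; 0 0 0 0 0 0 0; 0 0 0 0 0 0 0; 0 0 0 0 0 0 0; 0 0 0 0 0 0 0")

```text
time: 10.9
tool_pos: [643.0, 42.7, 289.7]
tcp_rot: [179.7, 0.0, -11.6]
ft_force: [-4.3, -1.6, 5.8]
finger_gap: 10.4
```

Request:
apply_moves(targets="0 0 0 0 0 0 0; 0 0 0 0 0 0 0; 0 0 0 0 0 0 0; 0 0 0 0 0 0 0; 0 0 0 0 0 0 0")

```text
time: 11.4
tool_pos: [643.0, 42.7, 289.7]
tcp_rot: [179.7, 0.0, -11.6]
ft_force: [-4.1, -1.0, 5.1]
finger_gap: 10.2
```

Request:
apply_moves(targets="0 0 0 0 0 0 0; 0 0 0 0 0 0 0; 0 0 0 0 0 0 0; 0 0 0 0 0 0 0; 0 0 0 0 0 0 0")

```text
time: 11.9
tool_pos: [643.0, 42.7, 289.7]
tcp_rot: [179.7, 0.0, -11.6]
ft_force: [-3.7, -1.6, 5.0]
finger_gap: 10.3
```

Request:
apply_moves(targets="0 0 0 0 0 0 0; 0 0 0 0 0 0 0; 0 0 0 0 0 0 0; 0 0 0 0 0 0 0; 0 0 0 0 0 0 0")

```text
time: 12.4
tool_pos: [643.0, 42.7, 289.7]
tcp_rot: [179.7, 0.0, -11.6]
ft_force: [-3.4, -0.8, 5.0]
finger_gap: 10.7
```

Request:
apply_moves(targets="0 0 0 0 0 0 0; 0 0 0 0 0 0 0; 0 0 0 0 0 0 0; 0 0 0 0 0 0 0; 0 0 0 0 0 0 0")

```text
time: 12.9
tool_pos: [643.0, 42.7, 289.7]
tcp_rot: [179.7, 0.0, -11.6]
ft_force: [-4.2, -1.0, 5.9]
finger_gap: 10.5
```

Request:
apply_moves(targets="0 0 0 0 0 0 0; 0 0 0 0 0 0 0; 0 0 0 0 0 0 0; 0 0 0 0 0 0 0; 0 0 0 0 0 0 0")

```text
time: 13.4
tool_pos: [643.0, 42.7, 289.7]
tcp_rot: [179.7, 0.0, -11.6]
ft_force: [-5.5, -1.4, 5.3]
finger_gap: 10.3
```

Request:
apply_moves(targets="0 0 0 0 0 0 0; 0 0 0 0 0 0 0; 0 0 0 0 0 0 0; 0 0 0 0 0 0 0; 0 0 0 0 0 0 0")

```text
time: 13.9
tool_pos: [643.0, 42.7, 289.7]
tcp_rot: [179.7, 0.0, -11.6]
ft_force: [-4.1, -1.2, 5.0]
finger_gap: 10.3
```

```bash
python3 -c "
from h import *
lid()
look('top'); P=[568.9,55.1,-.202]
for q in ['jug','spout_pad','lid_handle','squeezer','spatula','saucer']: print(q,[(np.round(d['at'],1),round(d['confidence'],2)) for d in place_of('top',q)[:1]])
print(proj('top',pt(P,[(-123,0,125),(78,3,305)])).round(1))
import glob,os
g=sorted(glob.glob('pics/top_*.png'),key=os.path.getmtime)[-1]
cv2.imwrite('pics/c2.png',np.hstack([cv2.imread('pics/top_0.50.png')[90:290,140:360],cv2.imread(g)[90:290,140:360]]))
lid()"
```

```text
t 13.9 grasp(press) [ 75.1   2.8 308.7] r 143.3 lid deg 48.9 gap 10.3 F [-4.1 -1.2  5. ]
jug [(array([250.6, 246.4]), 0.78)]
spout_pad [(array([259.5, 245.1]), 0.64)]
lid_handle []
squeezer [(array([226.5, 316.3]), 0.59)]
spatula [(array([183.1, 169.9]), 0.77)]
saucer []
[[261.3 246.7]
 [174.3 263.3]]
t 14.25 grasp(press) [ 75.    2.8 308.7] r 143.2 lid deg 48.8 gap 10.5 F [-4.2 -1.8  6.5]
```

View pics/c2.png

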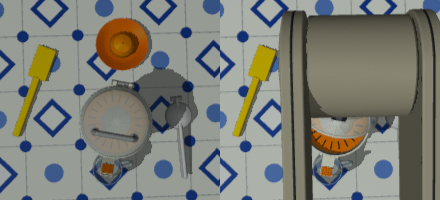

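The side-by-side top view shows the spatula, jug and spout pad unmoved: in the right half the pad is near (328,170) and the jug below it. The arm hides the saucer here, but the wrist picture showed it in place. The lid has held at about 49° for over 3.7 s, so I'm handing in.

```bash
python3 -c "
from h import *
print(hand_in()); lid()"
```

```text
the job is handed in; nothing more can be done
None
the job is handed in; nothing more can be done
```

The spout is down in the pouring position and released, and the lid is held open at about 49°. I handed the job in at about 14.3 s, with the arm still gripping the handle; no verdict is reported.

- **Spout:** I pushed the pad down with closed fingers and backed off. The wrist picture afterwards put the pad within a pixel or two of its expected clicked-down position, and the last top view agreed.
- **Lid:** I gripped the middle of the bridge handle at 40 N and swung it up along its arc. It then held still for more than 3.7 s, with the tool moving 0.3 mm at most and the fingers steady at about 10.4 mm.
- **Angle:** The arm's own pose gave 48.8–48.9°. The distance travelled from the shut position gave 49.8°, and the handle in the scene picture matched the 50° prediction within a pixel.
- **Small disagreement:** The grasp point sat 143 mm from my estimated hinge instead of 140 mm, so my press position is 2–3 mm off. The tool carried 5–8 N at rest.
- **Bystanders:** The network still found the jug, squeezer and spatula within 2 pixels of where they started. The arm hid the saucer and orange half in the last top view, so their position there is unchecked. The scene and wrist pictures taken with the lid already open showed them apparently undisturbed, though I did not measure this.

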